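# Proof-pull a soldered key-fob loop on the spring gauge

## Task

Proof-test the soldered loop of the blue enamelled key fob on the sprung pull gauge. Turn the gauge's lock knob a quarter turn anticlockwise to its stop so that the rod is free, pick the blue fob off the soldering slab, put its loop over the hook and, gripping only the fob, pull the rod straight out until the whole red band has come out of the tube while the black band behind it is still inside. Never pull on past that into the black band, leave the green fob and the other things alone, and finish still holding the fob there against the spring: do not let go.

Things in the scene. Friction and masses are not known exactly. Their poses are not given: they have to be found in the camera images.
- lock_knob (a joint): turn of the gauge's lock knob about its upright axis (rad): 0 = locked (a pin stands in the rod), grows anticlockwise seen from above, stop at 1.4 = free; the pin is clear of the rod from about 1.0. It may start anywhere from 0 to 0.25. It stays where it is left and needs about 0.06 N m
- knob_grip (a point): middle of the black knurled lock knob, a 26 mm wide, 18 mm high upright cylinder on top of the gauge (this point is on its axis, half-way up, 101 mm above the bench). Below the knob a 13 mm neck is free for 15 mm, then come a 28 x 30 mm boss and the tube, 33 mm wide. The point turns with the knob
- gauge_rod (a joint): how far the steel rod (9 mm thick) is pulled out of the tube (m): 0 = home, 0.045 = end stop. The red band (4 mm wide) is wholly out from 0.026; the black band begins to come out at 0.034. A spring pulls the rod home: about 2 N at 0, 7.5 N at 0.030
- hook (a point): point in the upright limb of the open J-hook (4 mm wire) on the rod's end, level with the rod's axis, 55 mm above the bench; moves with the rod. x axis: level, along the rod into the tube (pull out along -x); z up. The limb's tip is 14 mm above, leaning 3 mm towards the tube; the belly's upper face is 7.5 mm below; between limb and rod end the hook is open from above for 20 mm
- blue_fob_loop (a point): centre of the blue fob's round loop, 16 mm inside and 22 mm outside, of 3 mm wire, lying in the plane of the fob at half its thickness, 32.5 mm from the body's centre along the fob's x axis
- green_fob_body (a point): centre of the body of a second fob of the same size with a green inset, also lying on the slab: to be left where it lies
- soldering_slab: fixed soldering slab, 113 (its x) x 315 (its y) x 30 mm (z), lying with its long side roughly away from the robot, origin at the centre of its underside; the two fobs lie on its top
- flux_jar: loose cream stoneware jar, 55 mm wide, 60 mm high, origin under its centre, to be left alone
- ring_box: loose small white box, 50 x 50 x 34 mm, origin under its centre, to be left alone
- blue_fob_body (a point): centre of the body of the blue enamelled silver key fob, a rounded block 46 (x) x 32 (y) x 14 mm (z) with flat sides, about 70 g, lying flat on the slab, top face up with a blue inset in a brass rim. Its x axis points to the soldered loop, z up
- tube_mouth (a point): centre of the brass mouth of the gauge's tube, where rod and bands come out; the tube is fixed to the bench, level, 33 mm wide, axis 55 mm up. x axis along the tube, away from the hook. At home the hook point is 41.5 mm before the mouth; the lock knob's axis is 60 mm behind it. The gauge's 72 mm wide, 15 mm high foot ends 8 mm before the mouth; under the hook is bare bench

How it is judged (in metres and radians):
On the way, in this order (a step that is already met when the one before it is completed fails the run):
1. the lock knob is turned free (value of joint lock_knob above 1.2 rad), for 0.2 s.
2. the blue fob's loop is over the hook, with the rod still near home (horizontal distance between blue_fob_loop and hook below 0.01 m and z of blue_fob_loop in the frame of hook between -0.009 and 0.01 m and value of joint gauge_rod below 0.015 m), for 0.05 s.
At the end, for the whole second after the job is handed in: The gripper holds the blue fob at least 42 mm above the bench, its loop on the hook (loop centre within 11 mm of it), the rod at rest 25.5 to 34.5 mm out and pulled by the fob alone (over 3 N; no finger or arm on rod or hook), lock knob still free (over 1.0 rad), green fob within 12 mm of its start (value of joint gauge_rod between 0.0255 and 0.0345 m and velocity of joint gauge_rod between -0.01 and 0.01 m/s and value of joint lock_knob above 1 rad and horizontal distance between blue_fob_loop and hook below 0.011 m and z of blue_fob_loop in the frame of hook between -0.009 and 0.012 m and contact force between the fingers and blue_fob above 2 N and contact force between blue_fob and gauge_rod above 3 N and contact force between each of the arm, the fingers and gauge_rod below 0.5 N and height (world z) of blue_fob_body above 0.042 m and distance of green_fob_body from where it was at the start of the episode below 0.012 m); the arm keeps its last pose, push and grip.
It fails at once if the rod is pulled well into the black band (more than 38 mm out) (value of joint gauge_rod above 0.038 m).
It fails at once if the green fob is moved by more than 12 mm (distance of green_fob_body from where it was at the start of the episode above 0.012 m).
It fails at once if the flux jar is moved by more than 15 mm (distance of flux_jar from where it was at the start of the episode above 0.015 m).
It fails at once if the ring box is moved by more than 15 mm (distance of ring_box from where it was at the start of the episode above 0.015 m).
It also fails if it takes over 61 s, if anything falls off the work surface, if the arm or the gripper's body presses on something with over 40 N, if the wrist force passes 120 N, or if a joint passes its speed limit or range.

## Robot

A 6-joint arm with a two-finger parallel gripper is mounted at the origin on a cart in front of the work surface, level with it; the furniture and walls round the work are solid. World frame = base frame: x ahead of the robot, y to its left, z up, the work surface at z = 0. Lengths are in m, angles in degrees, forces in N, time in s.
With the tool pointing down it reaches from about 0.4 to 0.825 m from the base axis. Payload 7 kg.
Tool frame: the origin (TCP) lies on the mounting face of the last link; the fingertips stand 178 mm ahead of it and the grasp point (between the pads) lies 159 mm ahead of it; z points along the fingers, y is the direction in which the jaws open and shut (so a half turn about z gives the same grasp; the last joint's range is limited). The gripper opens to 88 mm and grips with 3 to 60 N. Pads are 19 mm wide; open, the fingers measure 130 mm over their backs; the gripper's body (78 mm by 193 mm) begins 47 mm behind the grasp point.
Start: joints at [-56.889, 20.546, 0.682, 0, -70.136, -16.507], TCP at [0.193, -0.647, 0.405] pointing down, gripper open.
Joint ranges: [-176.03, 176.03], [-82.01, 121.73], [-58.28, 71.71], [-173.87, 95.51], [-174.79, -0.11], [-173.66, 173.66]. Speed limits (degrees/s): [136.94, 136.94, 172.46, 180, 180, 180].

## Interface

Orientations are given as [roll, pitch, yaw] about the fixed x, y, z axes, in that order (R = Rz(yaw) Ry(pitch) Rx(roll)).
In Python, from plant import r gives the robot as it stands. The module is installed in compiled form; this text tells all that it offers.
- The arm moves only by the tool carry_out, never from a script. Its argument "plan" is a list of rows, each a list of 3 entries, a list of its own where there are three numbers: the shift along the tool's x, y, z in m, then the turn, a rotation vector about the tool's x, y, z in degrees, then the closure in counts, from 0 (fully open) to 255 (shut). In form: [[[x, y, z], [ax, ay, az], hand], ...]. A call has 1 to 12 rows; each row shifts and turns the commanded pose from where the row before left it, along the tool's axes as they then stand; what a row does not reach is not made up. A row lasts 1/12 s, in which the tool goes at most 41.7 mm and 7.16 degrees, less where a joint would pass 70% of its speed; a pose out of reach is approached as far as the arm can. A call is refused whole if a number of a shift passes 0.0417 or a number of a turn 7.16, either way. A call with a gripper value outside its range is refused whole. The fingers move at their own pace and stop on an object; "grip_force" is the grip in N (left out, the last holds). Time passes only in rows, so rows that do not move let the fingers close. It gives the time, the measured TCP pose, the force and the opening at its end, in the units of the state.
- r.get_state(): the state, without advancing time (a new reading comes with each control period).
- r.capture(name): name is "side" or "top"; returns the picture (384x512x3 uint8, red, green, blue); there is no depth.
- r.get_calibration(name): a dict with "K" (3x3 intrinsics, pixels), "rvec" (rotation vector, rad) and "tvec" (3), from world to camera coordinates, as OpenCV has them. Camera axes: x right, y down, z forward; pixel columns grow to the right and rows downward; lengths in m; the calibration is good to about 2 mm. A picture is of the moment at which its call begins. get_calibration takes no time and is no camera call.
- r.close_job(): hands the job in, once; it reports no verdict.
The state is a dict: "time_s": time; "joints": joint angles; "qd": joint speeds; "joint_torque": joint torques, N m; "tcp_pos": TCP position; "eef_rot": TCP orientation; "contact_force": force on the tool from outside, world axes, zero at the start; "moment": the same for the moment, N m; "gripper_width": finger opening in m.
Only numpy, scipy, OpenCV 4.12 (cv2) and the standard library are available. Lean on these libraries where they do the work, as an engineer would, in place of code of your own. Each camera call takes 0.05 s, during which the arm holds its last target. There are 200 camera calls.

## Working session

There is one attempt and no reset: what is moved stays moved. The work goes in short steps, Python scripts to look and compute and a tool call to move; the robot and the scene stay as the last step left them, time stands still between calls to the robot, and variables do not carry over. Pictures are saved under pics/ and viewed, about 8 in all and at most 12, crops included, and the job is handed in when it is done.

Besides the shell and the picture viewer there is one more tool, called after "Call:" as name([rows], argument=value, ...), one row to a line, values as JSON. carry_out: Moves the arm, as the interface text tells. Its arguments: {"type":"object","properties":{"plan":{"type":"array","items":{"type":"array"}},"grip_force":{"type":"number"}},"required":["plan"]}

```bash
mkdir -p pics && python3 - <<'E'
from plant import r
import cv2
s=r.get_state()
for k,v in s.items(): print(k,v)
for n in("side","top"):
    im=r.capture(n); cv2.imwrite(f"pics/{n}0.png",im[:,:,::-1])
    c=r.get_calibration(n); print(n,c)
a=cv2.imread("pics/top0.png"); b=cv2.imread("pics/side0.png")
E
```

```text
time_s 0.0
joints [-5.68893388e+01  2.05922834e+01  6.34706100e-01 -1.98406217e-02
 -7.01357219e+01 -1.65077670e+01]
qd [ 0.07037206 -0.04058297 -0.09232463  0.01114898  0.08005948 -0.04628924]
joint_torque [ 3.62684923e-04 -5.82724857e+01  2.93056870e+01  6.99741483e+00
  6.79255289e-03 -1.20662326e-04]
tcp_pos [ 0.19282984 -0.64667713  0.40372083]
eef_rot [ 1.79905246e+02 -8.63042461e-03 -1.63403856e+02]
contact_force [0.41685237 0.47362049 0.53977089]
moment [ 0.0280614  -0.02823251 -0.02248522]
gripper_width 0.08783463776214935
side {'K': array([[354.87122387,   0.        , 254.24114677],
       [  0.        , 354.87122387, 195.36834886],
       [  0.        ,   0.        ,   1.        ]]), 'rvec': array([ 2.21258545, -0.09662597,  0.07179753]), 'tvec': array([-0.55841572,  0.03954724,  0.9364389 ])}
top {'K': array([[451.4899222 ,   0.        , 261.62756288],
       [  0.        , 451.4899222 , 194.30413883],
       [  0.        ,   0.        ,   1.        ]]), 'rvec': array([ 2.19494694, -2.14228358,  0.12567487]), 'tvec': array([-0.12521244,  0.56992526,  0.97137604])}
```

View pics/top0.png

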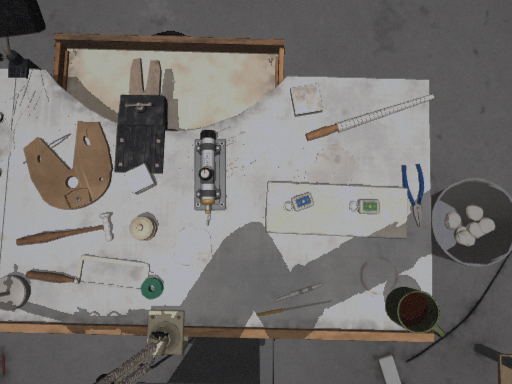

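View pics/side0.png

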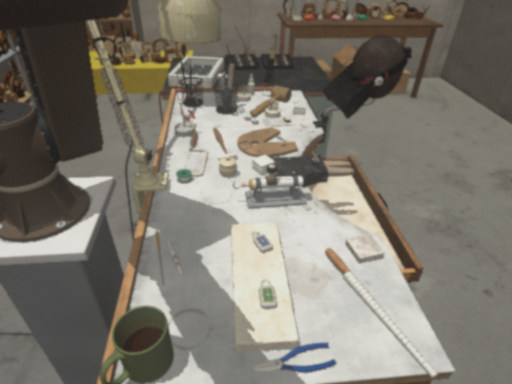

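Top: gauge with knob at about (206,173), hook at (208,220), blue fob at (302,202), green fob at (369,206), jar at (143,227). Side: gauge at (275,188), blue fob at (263,241). Next: enlarged crops with a projection helper.

```bash
cat > h.py <<'E'
import cv2, numpy as np
from plant import r
def cal(n):
    c=r.get_calibration(n); R=cv2.Rodrigues(c["rvec"])[0]; return c["K"],R,np.asarray(c["tvec"]).ravel()
def ray(n,uv):
    K,R,t=cal(n); d=R.T@np.linalg.solve(K,[uv[0],uv[1],1.]); return -R.T@t,d
def onz(n,uv,z):
    o,d=ray(n,uv); return o+d*(z-o[2])/d[2]
def proj(n,p):
    K,R,t=cal(n); q=K@(R@np.asarray(p,float)+t); return q[:2]/q[2]
def tri(a,b):
    A=[];B=[]
    for n,uv in(("top",a),("side",b)):
        o,d=ray(n,uv); d/=np.linalg.norm(d); M=np.eye(3)-np.outer(d,d); A.append(M);B.append(M@o)
    return np.linalg.lstsq(np.vstack(A),np.hstack(B),rcond=None)[0]
def crop(n,x0,y0,w,h,f,out):
    im=r.capture(n)[y0:y0+h,x0:x0+w,::-1]; im=cv2.resize(im,None,fx=f,fy=f,interpolation=cv2.INTER_CUBIC); cv2.imwrite(out,im); return im
E
python3 - <<'E'
from h import *
a=crop("top",190,120,50,110,5,"pics/a.png");b=crop("top",280,185,110,35,5,"pics/b.png");c=crop("side",225,165,100,50,5,"pics/c.png");d=crop("side",235,225,60,90,5,"pics/d.png")
cv=np.zeros((600,800,3),np.uint8)
cv[0:550,0:250]=a; cv[0:175,250:800]=b; cv[175:425,250:750]=c; 
cv[425:600,250:550]=d[0:175]
cv2.imwrite("pics/m1.png",cv)
for p in [(206,173),(208,220)]: print(onz("top",p,.1),onz("top",p,.055))
im=r.capture("top"); hsv=cv2.cvtColor(im,cv2.COLOR_RGB2HSV)
for nm,lo,hi in(("blue",(105,90,40),(130,255,255)),("green",(45,80,40),(80,255,255))):
    m=cv2.inRange(hsv,lo,hi); m[:185]=0;m[220:]=0;m[:,:280]=0;m[:,390:]=0
    n,l,st,ce=cv2.connectedComponentsWithStats(m)
    for i in range(1,n):
        if st[i,4]>10:
            print(nm,ce[i],st[i],onz("top",ce[i],.044), cv2.minAreaRect(np.argwhere(l==i)[:,::-1].astype(np.float32)))
E
```

```text
[0.60696061 0.00563738 0.1       ] [0.6138958 0.0110299 0.055    ]
[ 0.50951516 -0.00209333  0.1       ] [0.51172744 0.00292451 0.055     ]
blue [302.84146341 200.76829268] [296 196  15  11  82] [ 0.55942038 -0.20191096  0.044     ] ((302.8321228027344, 200.78834533691406), (7.176604270935059, 12.986235618591309), 70.01689147949219)
green [370.18333333 205.8       ] [364 203  13   7  60] [ 0.55198038 -0.34973926  0.044     ] ((370.0, 206.0), (6.0, 12.0), 90.0)
```

View pics/m1.png

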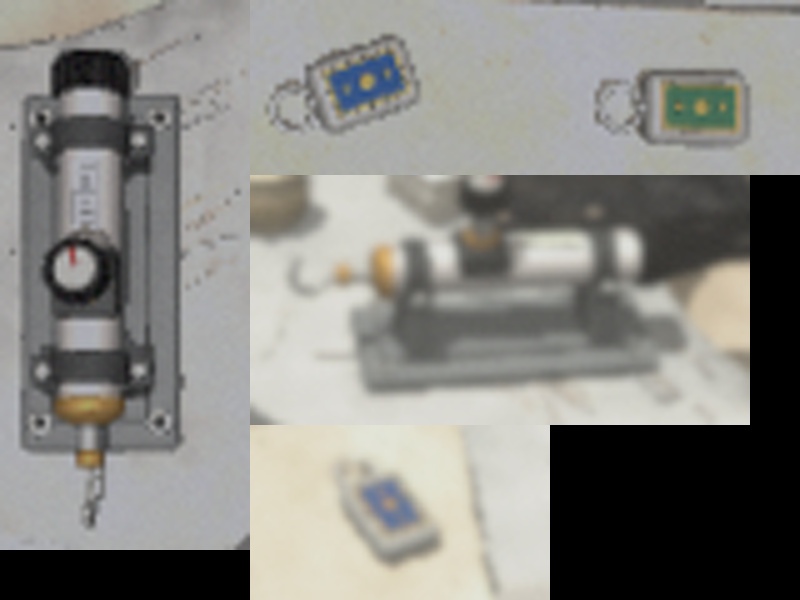

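Crop shows: knob top centre at about top-pixel (205.2,173.6), red mark pointing up; foot edges upright in the picture; brass mouth front edge at about (207.7,204); hook limb around (207.7,223); blue fob loop centre about (287.5,205.2), body centre about (303.3,200.6). In the side crop, the hook limb is at about (233,185).

```bash
python3 - <<'E'
from h import *
np.set_printoptions(precision=4,suppress=True)
P=lambda cx,cy,x0,y0:(x0+(cx+.5)/5-.5,y0+(cy+.5)/5-.5)
A=lambda x,y:P(x,y,190,120); B=lambda x,y:P(x-250,y,280,185); C=lambda x,y:P(x-250,y-175,225,165)
kn=onz("top",A(77,270),.110); print("knob",kn)
f=[onz("top",A(*p),.015) for p in((22,97),(178,97),(178,448),(22,448))]; print("foot",f)
ax=(f[0]+f[1]-f[2]-f[3])/2; th=np.arctan2(ax[1],ax[0]); print("yaw foot",np.degrees(th),"len",np.linalg.norm(ax),"mid front",(f[2]+f[3])/2, "width",np.linalg.norm(f[1]-f[0]))
cap=onz("top",A(91,70),.055+.0); mo=onz("top",A(89,412),.055); print("cap",cap,"mouth",mo, np.degrees(np.arctan2(*(cap-mo)[[1,0]])))
for nm,y in(("ferrule end",467),("limb?",520)): print(nm,onz("top",A(90,y),.055))
d=np.array([np.cos(th),np.sin(th),0]); print("pred mouth",kn-.060*d,"pred hook",kn-.1015*d)
hk=kn-.1015*d; hk[2]=.055
for n in("top","side"): print(n,"hook proj",proj(n,hk),proj(n,hk+[.003,0,.014]),"knobtop",proj(n,[*kn[:2],.110]))
print("tri hook",tri(A(90,520),C(291,275)))
# fob
im=r.capture("top").astype(int); 
w=np.clip(im[:,:,2]-im[:,:,0]-25,0,None).astype(np.float32); w[:190]=0;w[212:]=0;w[:,:292]=0;w[:,315:]=0
m=cv2.moments(w); c=(m["m10"]/m["m00"],m["m01"]/m["m00"]); a=.5*np.arctan2(2*m["mu11"],m["mu20"]-m["mu02"])
b0=onz("top",c,.044); b1=onz("top",(c[0]-10*np.cos(a),c[1]-10*np.sin(a)),.044)
lp=onz("top",B(291,104),.037)
print("blue c",c,np.degrees(a),b0,"yaw",np.degrees(np.arctan2(*(b1-b0)[[1,0]])),"loop",lp,"dist",np.linalg.norm((lp-b0)[:2]),np.degrees(np.arctan2(*(lp-b0)[[1,0]])))
S=lambda x,y:P(x-250,y-425,235,225)
print("tri fob",tri(c,S(388,505)))
E
```

```text
knob [0.6041 0.0064 0.11  ]
foot [array([0.6979, 0.0461, 0.015 ]), array([ 0.6997, -0.0251,  0.015 ]), array([ 0.5389, -0.0304,  0.015 ]), array([0.5372, 0.0397, 0.015 ])]
yaw foot 2.0805518314499247 len 0.16089281822484217 mid front [0.538  0.0047 0.015 ] width 0.0712698812061225
cap [0.7015 0.0103 0.055 ] mouth [0.5506 0.0056 0.055 ] 1.7775374824245866
ferrule end [0.5268 0.0043 0.055 ]
limb? [0.504  0.0035 0.055 ]
pred mouth [0.5442 0.0043 0.11  ] pred hook [0.5027 0.0028 0.11  ]
top hook proj [207.9224 224.2031] [207.2489 222.5062] knobtop [205.  173.6]
side hook proj [232.7693 184.8462] [233.7992 180.4815] knobtop [271.1063 165.2325]
tri hook [0.5034 0.0035 0.0553]
blue c (302.83269378357636, 200.8032744947557) -19.56581345863127 [ 0.5593 -0.2019  0.044 ] yaw 110.97160666955297 loop [ 0.549  -0.1696  0.037 ] dist 0.03393128254770265 107.69508976825126
tri fob [ 0.5592 -0.202   0.0426]
```

Call:
carry_out([
  [[-0.0242,0.0212,0.0035],[0,0,0],0],
  [[-0.0242,0.0212,0.0035],[0,0,0],0],
  [[-0.0242,0.0212,0.0035],[0,0,0],0],
  [[-0.0242,0.0212,0.0035],[0,0,0],0],
  [[-0.0242,0.0212,0.0035],[0,0,0],0],
  [[-0.0242,0.0212,0.0035],[0,0,0],0],
  [[-0.0242,0.0212,0.0035],[0,0,0],0],
  [[-0.0242,0.0212,0.0035],[0,0,0],0],
  [[-0.0242,0.0212,0.0035],[0,0,0],0],
  [[-0.0242,0.0212,0.0035],[0,0,0],0],
  [[-0.0242,0.0212,0.0035],[0,0,0],0],
  [[-0.0242,0.0212,0.0035],[0,0,0],0],
], grip_force=25)

```text
time_s: 1.4
tcp_pos: [0.399, -0.3186, 0.3628]
eef_rot: [-180.0, 0.0, -163.4]
contact_force: [0.7, -0.5, 0.5]
gripper_width: 0.0876
```

Call:
carry_out([
  [[-0.0242,0.0212,0.0035],[0,0,0],0],
  [[-0.0242,0.0212,0.0035],[0,0,0],0],
  [[-0.0242,0.0212,0.0035],[0,0,0],0],
  [[-0.0242,0.0212,0.0035],[0,0,0],0],
  [[-0.0242,0.0212,0.0035],[0,0,0],0],
  [[-0.0242,0.0212,0.0035],[0,0,0],0],
  [[-0.0242,0.0212,0.0035],[0,0,0],0],
  [[-0.0242,0.0212,0.0035],[0,0,0],0],
  [[-0.0242,0.0212,0.0035],[0,0,0],0],
  [[-0.0242,0.0212,0.0035],[0,0,0],0],
  [[-0.0242,0.0212,0.0035],[0,0,0],0],
  [[-0.0242,0.0212,0.0035],[0,0,0],0],
])

```text
time_s: 2.4
tcp_pos: [0.6047, 0.0083, 0.3207]
eef_rot: [-180.0, 0.0, -163.4]
contact_force: [0.8, -1.3, -1.0]
gripper_width: 0.0876
```

```bash
python3 - <<'E'
from h import *
s=r.get_state(); p=s["tcp_pos"]; print(p,s["eef_rot"],s["joints"])
R=cv2.Rodrigues(np.zeros(3))[0]
y=np.radians(s["eef_rot"][2]); d=np.array([.604,.0064])-np.array(p)[:2]
print("tool dx,dy",np.cos(y)*d[0]+np.sin(y)*d[1],np.sin(y)*d[0]-np.cos(y)*d[1])
im=r.capture("side"); cv2.imwrite("pics/s1.png",cv2.resize(im[60:260,60:400,::-1],None,fx=2,fy=2))
E
```

```text
[0.60469203 0.0082576  0.32067419] [-1.79999561e+02  2.23309595e-02 -1.63385500e+02] [ 1.92739493e+01  1.77799422e+01 -1.50081822e+01  1.75505866e-03
 -5.71895891e+01 -9.26604006e+01]
tool dx,dy 0.0011942830133152976 -0.0015821688370393477
```

View pics/s1.png

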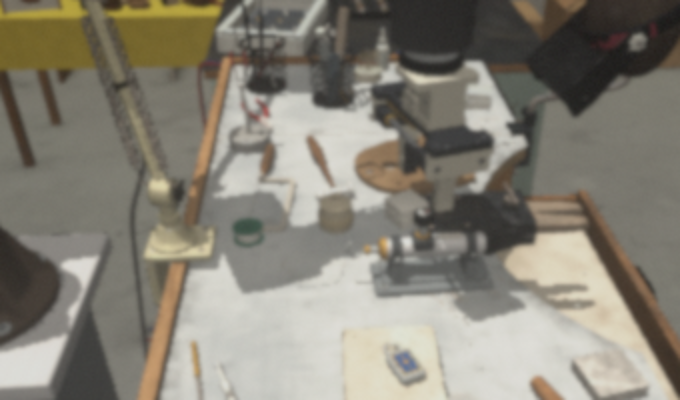

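The gripper hangs over the knob, clear of lamp and jar. I now go down and close.

Call:
carry_out([
  [[0.0012,-0.0016,0.0098],[0,0,0],0],
  [[0,0,0.0098],[0,0,0],0],
  [[0,0,0.0098],[0,0,0],0],
  [[0,0,0.0098],[0,0,0],0],
  [[0,0,0.0098],[0,0,0],0],
  [[0,0,0.0098],[0,0,0],0],
  [[0,0,0],[0,0,0],100],
  [[0,0,0],[0,0,0],150],
  [[0,0,0],[0,0,0],255],
  [[0,0,0],[0,0,0],255],
  [[0,0,0],[0,0,0],255],
  [[0,0,0],[0,0,0],255],
], grip_force=25)

```text
time_s: 3.45
tcp_pos: [0.6035, 0.0049, 0.2624]
eef_rot: [180.0, 0.1, -163.4]
contact_force: [0.1, -0.1, 0.0]
gripper_width: 0.0528
```

Call:
carry_out([
  [[0,0,0],[0,0,0],255],
  [[0,0,0],[0,0,0],255],
  [[0,0,0],[0,0,0],255],
  [[0,0,0],[0,0,0],255],
  [[0,0,0],[0,0,0],255],
  [[0,0,0],[0,0,0],255],
  [[0,0,0],[0,0,0],255],
])

```text
time_s: 4.03
tcp_pos: [0.6031, 0.0056, 0.2619]
eef_rot: [179.9, 0.0, -163.4]
contact_force: [-2.3, 5.5, 2.3]
gripper_width: 0.0246
```

Call:
carry_out([
  [[0,0.001,0],[0,0,-5.5],255],
  [[0,0,0],[0,0,-5.5],255],
  [[0,0,0],[0,0,-5.5],255],
  [[0,0,0],[0,0,-5.5],255],
  [[0,0,0],[0,0,-5.5],255],
  [[0,0,0],[0,0,-5.5],255],
  [[0,0,0],[0,0,-5.5],255],
  [[0,0,0],[0,0,-5.5],255],
  [[0,0,0],[0,0,-5.5],255],
  [[0,0,0],[0,0,-5.5],255],
  [[0,0,0],[0,0,-5.5],255],
  [[0,0,0],[0,0,-5.5],255],
])

```text
time_s: 5.03
tcp_pos: [0.6047, 0.0045, 0.262]
eef_rot: [-179.8, -0.1, -97.1]
contact_force: [10.9, -11.0, -8.9]
gripper_width: 0.025
```

```bash
python3 -c "
from h import *
s=r.get_state(); print(s['moment'],s['eef_rot'],s['contact_force'],s['joints'])"
```

```text
[-4.03505309 -3.78314062 -0.06936638] [-1.79804596e+02 -7.58242139e-02 -9.71206934e+01] [ 10.88442491 -11.04050199  -8.8788171 ] [ 18.97315572  21.1903898  -18.85756054   0.20165033 -49.81008729
 -26.22365873]
```

Call:
carry_out([
  [[0.0007,-0.0009,0],[0,0,-3],255],
  [[0,0,0],[0,0,-3],255],
  [[0,0,0],[0,0,-3],255],
  [[0,0,0],[0,0,-3],255],
  [[0,0,0],[0,0,-2],255],
  [[0,0,0],[0,0,0],255],
])

```text
time_s: 5.53
tcp_pos: [0.6053, 0.0046, 0.2621]
eef_rot: [-179.8, -0.0, -83.3]
contact_force: [7.7, -5.7, -4.1]
gripper_width: 0.025
```

```bash
python3 -c "
from h import *
s=r.get_state(); print(s['moment'],s['eef_rot'],s['contact_force'],s['joints'])"
```

```text
[-1.63394037 -2.60978951 -0.45282686] [-1.79810372e+02 -3.09823984e-02 -8.33019152e+01] [ 7.72953213 -5.69258589 -4.10709026] [ 18.92814061  21.2351499  -18.72778246   0.09215661 -49.85834277
 -12.28930621]
```

Call:
carry_out([
  [[0,0,0],[0,0,0],100],
  [[0,0,0],[0,0,0],0],
  [[0,0,0],[0,0,0],0],
  [[0,0,0],[0,0,0],0],
  [[0,0,0],[0,0,0],0],
  [[0,0,-0.01],[0,0,0],0],
  [[0,0,-0.01],[0,0,0],0],
  [[0,0,-0.015],[0,0,-3],0],
  [[0,0,-0.015],[0,0,-3],0],
  [[0,0,-0.01],[0,0,-3],0],
  [[0,0,-0.005],[0,0,-3],0],
  [[0,0,0],[0,0,0],0],
])

```text
time_s: 6.53
tcp_pos: [0.6044, 0.0051, 0.3298]
eef_rot: [-179.8, -0.0, -71.2]
contact_force: [0.6, 0.1, -0.9]
gripper_width: 0.0874
```

```bash
cat > go.py <<'E'
import sys
from h import *
# python3 go.py x y z yaw -> total tool shift & turn
x,y,z,w=map(float,sys.argv[1:5]); s=r.get_state(); p=np.array(s["tcp_pos"]); a=s["eef_rot"][2]; t=np.radians(a)
d=np.array([x,y,z])-p
print("pos",p.round(4),"rot",np.round(s["eef_rot"],2),"force",np.round(s["contact_force"],1),"mom",np.round(s["moment"],2),"w",round(s["gripper_width"],4),"t",s["time_s"])
print("tool shift",np.round([np.cos(t)*d[0]+np.sin(t)*d[1],np.sin(t)*d[0]-np.cos(t)*d[1],-d[2]],4),"turn z",round(-((w-a+180)%360-180),2))
E
python3 go.py .5595 -.202 .30 -70.5
```

```text
pos [0.6044 0.0051 0.3298] rot [-1.7976e+02 -3.0000e-02 -7.1240e+01] force [ 0.6  0.1 -0.9] mom [ 0.04  0.14 -0.03] w 0.0874 t 6.5333
tool shift [0.1817 0.1091 0.0298] turn z -0.74
```

Call:
carry_out([
  [[0.0182,0.0109,0.004],[0,0,-0.7],0],
  [[0.0182,0.0109,0.004],[0,0,0],0],
  [[0.0182,0.0109,0.004],[0,0,0],0],
  [[0.0182,0.0109,0.004],[0,0,0],0],
  [[0.0182,0.0109,0.004],[0,0,0],0],
  [[0.0182,0.0109,0.004],[0,0,0],0],
  [[0.0182,0.0109,0.004],[0,0,0],0],
  [[0.0182,0.0109,0.004],[0,0,0],0],
  [[0.0182,0.0109,0.004],[0,0,0],0],
  [[0.0182,0.0109,0.004],[0,0,0],0],
  [[0,0,0],[0,0,0],0],
  [[0,0,0],[0,0,0],0],
])

```text
time_s: 7.53
tcp_pos: [0.5605, -0.2037, 0.2868]
eef_rot: [180.0, 0.0, -70.9]
contact_force: [0.1, -0.2, -0.1]
gripper_width: 0.0872
```

```bash
python3 go.py .5595 -.202 .211 -70.5; python3 - <<'E'
from h import *
a=crop("top",180,145,60,90,6,"pics/a.png"); b=crop("top",260,170,70,60,6,"pics/b.png")
cv=np.zeros((540,790,3),np.uint8); cv[:,:360]=a; cv[:360,370:790]=b; cv2.imwrite("pics/m2.png",cv)
E
```

```text
pos [ 0.5605 -0.2037  0.2868] rot [ 1.7997e+02  1.0000e-02 -7.0900e+01] force [ 0.1 -0.2 -0.1] mom [-0.02  0.04  0.04] w 0.0872 t 7.5333
tool shift [-0.0019  0.0004  0.0758] turn z -0.4
```

View pics/m2.png

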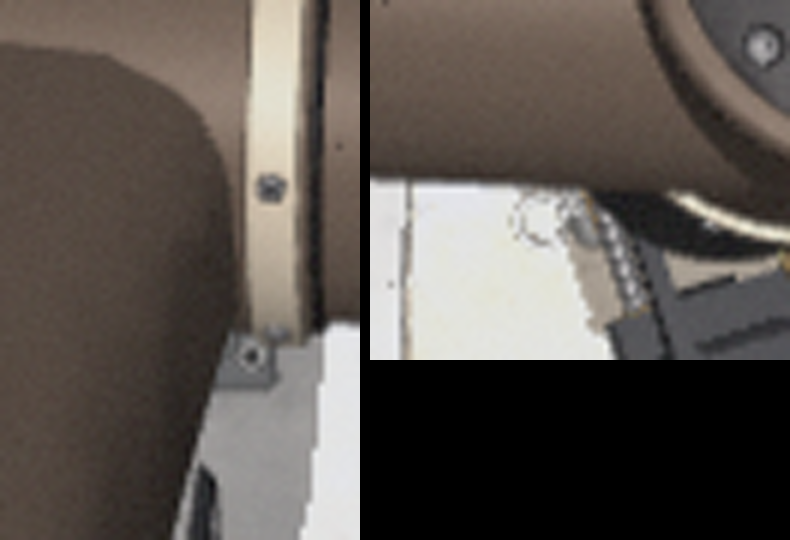

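Arm hides gauge and most of the fob from above, but the loop is where measured (about (288,206)). Descend on the fob and close.

Call:
carry_out([
  [[-0.0017,0.0004,0.0108],[0,0,0.4],0],
  [[0,0,0.0108],[0,0,0],0],
  [[0,0,0.0108],[0,0,0],0],
  [[0,0,0.0108],[0,0,0],0],
  [[0,0,0.0108],[0,0,0],0],
  [[0,0,0.0108],[0,0,0],0],
  [[0,0,0.0105],[0,0,0],0],
  [[0,0,0],[0,0,0],100],
  [[0,0,0],[0,0,0],130],
  [[0,0,0],[0,0,0],255],
  [[0,0,0],[0,0,0],255],
  [[0,0,0],[0,0,0],255],
], grip_force=30)

```text
time_s: 8.63
tcp_pos: [0.5601, -0.2014, 0.212]
eef_rot: [-180.0, -0.0, -71.1]
contact_force: [-0.0, 0.4, 0.0]
gripper_width: 0.0601
```

Call:
carry_out([
  [[0,0,0],[0,0,0],255],
  [[0,0,0],[0,0,0],255],
  [[0,0,0],[0,0,0],255],
  [[0,0,0],[0,0,0],255],
  [[0,0,0],[0,0,0],255],
  [[0,0,0],[0,0,0],255],
])

```text
time_s: 9.13
tcp_pos: [0.56, -0.2013, 0.2117]
eef_rot: [180.0, -0.0, -71.1]
contact_force: [-1.5, 1.1, 1.7]
gripper_width: 0.0317
```

```bash
python3 go.py .5595 -.202 .211 -70.5
```

```text
pos [ 0.56   -0.2013  0.2117] rot [180.    -0.   -71.09] force [-1.5  1.1  1.7] mom [ 0.09  0.4  -0.01] w 0.0317 t 9.1333
tool shift [0.0005 0.0007 0.0007] turn z -0.59
```

Call:
carry_out([
  [[0,0,-0.01],[0,0,0],255],
  [[0,0,-0.015],[0,0,0],255],
  [[0,0,-0.015],[0,0,0],255],
  [[0,0,-0.015],[0,0,4],255],
  [[0,0,-0.015],[0,0,6.5],255],
  [[0,0,-0.01],[0,0,6.5],255],
  [[0,0,0],[0,0,6.5],255],
  [[0,0,0],[0,0,6.5],255],
  [[0,0,0],[0,0,6.5],255],
  [[0,0,0],[0,0,6.5],255],
  [[0,0,0],[0,0,6.5],255],
  [[0,0,0],[0,0,6.5],255],
], grip_force=35)

```text
time_s: 10.13
tcp_pos: [0.5599, -0.2013, 0.2922]
eef_rot: [-180.0, 0.0, -127.4]
contact_force: [1.0, 0.4, -0.7]
gripper_width: 0.0317
```

Call:
carry_out([
  [[0,0,0],[0,0,6.5],255],
  [[0,0,0],[0,0,6.5],255],
  [[0,0,0],[0,0,6.5],255],
  [[0,0,0],[0,0,6.5],255],
  [[0,0,0],[0,0,6.5],255],
  [[0,0,0],[0,0,6.5],255],
  [[0,0,0],[0,0,6.5],255],
  [[0,0,0],[0,0,5.4],255],
  [[0,0,0],[0,0,0],255],
])

```text
time_s: 10.88
tcp_pos: [0.5599, -0.2013, 0.2921]
eef_rot: [180.0, 0.0, -178.2]
contact_force: [-0.3, -0.3, 0.2]
gripper_width: 0.0313
```

```bash
python3 go.py .4725 .0019 .275 -178
```

```text
pos [ 0.5599 -0.2013  0.2921] rot [ 1.8000e+02  1.0000e-02 -1.7824e+02] force [-0.3 -0.3  0.2] mom [-0.03  0.01  0.02] w 0.0313 t 10.8833
tool shift [0.0811 0.2058 0.0171] turn z -0.24
```

Call:
carry_out([
  [[0.0068,0.0171,0.0014],[0,0,-0.2],255],
  [[0.0068,0.0171,0.0014],[0,0,0],255],
  [[0.0068,0.0171,0.0014],[0,0,0],255],
  [[0.0068,0.0171,0.0014],[0,0,0],255],
  [[0.0068,0.0171,0.0014],[0,0,0],255],
  [[0.0068,0.0171,0.0014],[0,0,0],255],
  [[0.0068,0.0171,0.0014],[0,0,0],255],
  [[0.0068,0.0171,0.0014],[0,0,0],255],
  [[0.0068,0.0171,0.0014],[0,0,0],255],
  [[0.0068,0.0171,0.0014],[0,0,0],255],
  [[0.0068,0.0171,0.0014],[0,0,0],255],
  [[0.006,0.0171,0.0014],[0,0,0],255],
])

```text
time_s: 11.88
tcp_pos: [0.4709, 0.0014, 0.2752]
eef_rot: [180.0, 0.0, -177.6]
contact_force: [-0.8, -0.2, -0.9]
gripper_width: 0.0314
```

Call:
carry_out([
  [[0,0,0],[0,0,0],255],
  [[0,0,0],[0,0,0],255],
])

```text
time_s: 12.05
tcp_pos: [0.4713, 0.0013, 0.2753]
eef_rot: [180.0, 0.0, -177.5]
contact_force: [-0.1, 0.5, -1.4]
gripper_width: 0.0314
```

```bash
python3 go.py .4725 .0019 .275 -178; python3 - <<'E'
from h import *
a=crop("top",180,145,60,90,6,"pics/a.png"); b=crop("side",215,135,70,75,6,"pics/b.png")
cv=np.zeros((540,790,3),np.uint8); cv[:,:360]=a; cv[:450,370:790]=b; cv2.imwrite("pics/m3.png",cv)
E
```

```text
pos [0.4713 0.0013 0.2753] rot [ 1.7999e+02  4.0000e-02 -1.7752e+02] force [-0.1  0.5 -1.4] mom [-0.02 -0.06  0.02] w 0.0314 t 12.05
tool shift [-0.0013  0.0005  0.0003] turn z 0.48
```

View pics/m3.png

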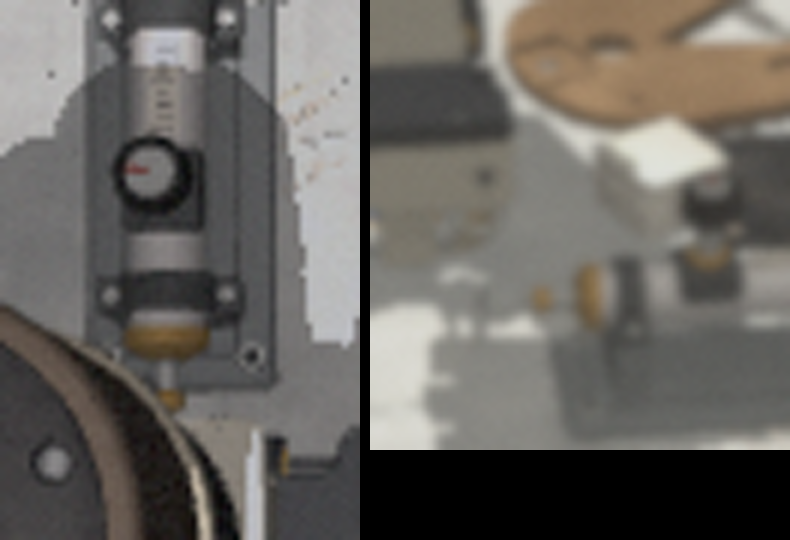

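Top: red mark now points left (a quarter turn anticlockwise), so the knob is free. Side: hook visible at about (232,184); the loop above it is hard to make out, so I enlarge with more contrast.

```bash
python3 - <<'E'
from h import *
lo=np.array([.4713+.0325,.0013+.0014,.2753-.1747]); print(lo, proj("side",lo),proj("side",[.503,.003,.055]),proj("side",[.506,.003,.069]))
im=np.mean([r.capture("side").astype(np.float32) for _ in range(4)],0)[155:205,210:275,::-1]
im=cv2.resize(im,None,fx=12,fy=12,interpolation=cv2.INTER_CUBIC); im=np.clip((im-60)*1.5,0,255)
cv2.imwrite("pics/m4.png",im.astype(np.uint8))
E
```

```text
[0.5038 0.0027 0.1006] [232.85923223 170.4851364 ] [232.88134061 184.78978802] [233.91194959 180.42562858]
```

View pics/m4.png

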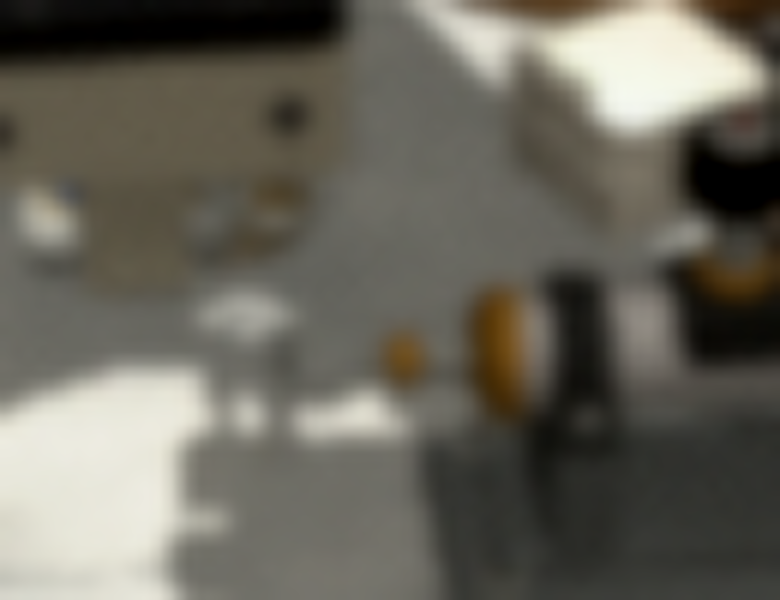

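```bash
python3 - <<'E'
from h import *
s=r.get_state();p=np.array(s["tcp_pos"]);a=np.radians(2.4);c=lambda dx,dy,z:((proj("side",[p[0]+dx*np.cos(a)-dy*np.sin(a),p[1]+dx*np.sin(a)+dy*np.cos(a),z])-[210,155])*12).round()
zt=p[2]-.178; z=p[2]-.1747
print("near fingertip bottom inner/outer",c(-.0095,-.016,zt),c(.0095,-.016,zt),c(-.0095,-.037,zt),c(.0095,-.037,zt))
print("far tip",c(.0095,.037,zt))
print("body far end top/bot",c(-.023,-.016,z+.007),c(-.023,-.016,z-.007),c(-.023,.016,z+.007),"front",c(.023,-.016,z+.007),c(.023,-.016,z-.007),c(.023,.016,z+.007))
print("loop",c(.0325,0,z),c(.0435,0,z),c(.0325,-.011,z),c(.0325,.011,z))
print("hook point",((proj("side",[.503,.003,.055])-[210,155])*12),((proj("side",[.503,.003,.0455])-[210,155])*12),"ferr",((proj("side",[.5268,.0043,.055])-[210,155])*12))
E
```

```text
near fingertip bottom inner/outer [ 86. 256.] [175. 251.] [ 91. 312.] [182. 306.]
far tip [158. 120.]
body far end top/bot [ 19. 220.] [ 23. 275.] [ 13. 139.] front [237. 206.] [239. 261.] [225. 127.]
loop [276. 191.] [326. 188.] [280. 218.] [271. 163.]
hook point [274.57608728 357.47745623] [275.38618315 392.12525261] ferr [380.75276871 349.74977326]
```

Body, fingers and loop agree with the expected projections to within about 2 px; loop may be slightly low, but laterally right. Lower in small steps while watching force.

Call:
carry_out([
  [[-0.002,0.0006,0.004],[0,0,0.4],255],
  [[0,0,0.004],[0,0,0],255],
  [[0,0,0.004],[0,0,0],255],
  [[0,0,0.004],[0,0,0],255],
  [[0,0,0.004],[0,0,0],255],
  [[0,0,0.004],[0,0,0],255],
  [[0,0,0.004],[0,0,0],255],
  [[0,0,0.004],[0,0,0],255],
  [[0,0,0],[0,0,0],255],
])

```text
time_s: 13.1
tcp_pos: [0.4731, 0.0013, 0.2419]
eef_rot: [-180.0, -0.1, -178.2]
contact_force: [0.2, 0.3, -1.2]
gripper_width: 0.0312
```

```bash
python3 go.py .473 .0019 .2305 -178
```

```text
pos [0.4731 0.0013 0.2419] rot [-1.7998e+02 -7.0000e-02 -1.7820e+02] force [ 0.2  0.3 -1.2] mom [0.02 0.03 0.01] w 0.0312 t 13.1
tool shift [0.0001 0.0006 0.0114] turn z -0.2
```

Call:
carry_out([
  [[0,0.0005,0.003],[0,0,0],255],
  [[0,0,0.003],[0,0,0],255],
  [[0,0,0.003],[0,0,0],255],
  [[0,0,0.002],[0,0,0],255],
  [[0.001,0,0],[0,0,0],255],
  [[0.001,0,0],[0,0,0],255],
  [[0,0,0],[0,0,0],255],
])

```text
time_s: 13.68
tcp_pos: [0.4712, 0.0017, 0.2318]
eef_rot: [-180.0, -0.0, -178.2]
contact_force: [0.3, -0.1, -0.9]
gripper_width: 0.0318
```

```bash
python3 go.py .471 .0019 .2305 -178; python3 - <<'E'
from h import *
im=np.mean([r.capture("side").astype(np.float32) for _ in range(4)],0)[155:205,210:275,::-1]
im=cv2.resize(im,None,fx=12,fy=12,interpolation=cv2.INTER_CUBIC); im=np.clip((im-60)*1.5,0,255)
cv2.imwrite("pics/m5.png",im.astype(np.uint8))
E
```

```text
pos [0.4712 0.0017 0.2318] rot [-1.800e+02 -1.000e-02 -1.782e+02] force [ 0.3 -0.1 -0.9] mom [-0.05  0.01 -0.05] w 0.0318 t 13.6833
tool shift [0.0002 0.0002 0.0013] turn z -0.2
```

View pics/m5.png

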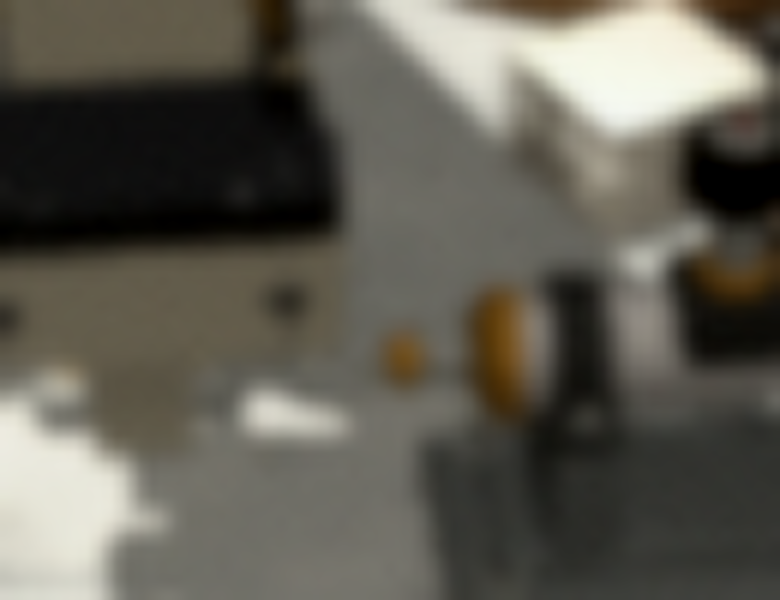

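Gripper hides the loop; ferrule on the rod end at about (243.6,184.6) serves as rod gauge. Pull slowly and see if the spring answers.

Call:
carry_out([
  [[0.001,0,0.0002],[0,0,0],255],
  [[0.001,0,0.0002],[0,0,0],255],
  [[0.001,0,0.0002],[0,0,0],255],
  [[0.001,0,0.0002],[0,0,0],255],
  [[0.001,0,0],[0,0,0],255],
  [[0.001,0,0],[0,0,0],255],
  [[0.001,0,0],[0,0,0],255],
  [[0.001,0,0],[0,0,0],255],
  [[0.001,0,0],[0,0,0],255],
  [[0.001,0,0],[0,0,0],255],
  [[0.001,0,0],[0,0,0],255],
  [[0.001,0,0],[0,0,0],255],
], grip_force=40)

```text
time_s: 14.88
tcp_pos: [0.4595, 0.0015, 0.2311]
eef_rot: [180.0, 0.0, -178.2]
contact_force: [3.8, -0.4, -1.0]
gripper_width: 0.0313
```

```bash
cat > rod.py <<'E'
from h import *
im=np.mean([r.capture("side").astype(np.float32) for _ in range(3)],0)[175:195,225:248]
w=np.clip(im[:,:,0]-im[:,:,2]-35,0,None); w[:,:]*=1
ys,xs=np.mgrid[175:195,225:248]; print("ferrule",(w*xs).sum()/w.sum(),(w*ys).sum()/w.sum(),w.sum())
np.set_printoptions(linewidth=250); print(w.sum(0).astype(int))
u=((w*xs).sum()/w.sum(),(w*ys).sum()/w.sum())
o,d=ray("side",u); q=o+d*(.0043-o[1])/d[1]; print("point on axis plane",q)
E
python3 rod.py; python3 go.py .4345 .0015 .231 -178
```

```text
ferrule 241.18644041495904 184.36440676815445 39.33332
[ 0  0  0  0  0  0  0  0  0  0  0  0  0  0  0  1 29  8  0  0  0  0  0]
point on axis plane [0.52533709 0.0043     0.05435688]
pos [0.4594 0.0015 0.2311] rot [ 1.7999e+02  2.0000e-02 -1.7819e+02] force [ 3.4 -0.7 -1.8] mom [-0.18 -1.13 -0.04] w 0.0314 t 15.0333
tool shift [0.0249 0.0008 0.0001] turn z -0.19
```

The hook is caught (3.5 N, rod about 6.5 mm out). Continue 20 mm.

Call:
carry_out([
  [[0.0017,0,0],[0,0,0],255],
  [[0.0017,0,0],[0,0,0],255],
  [[0.0017,0,0],[0,0,0],255],
  [[0.0017,0,0],[0,0,0],255],
  [[0.0017,0,0],[0,0,0],255],
  [[0.0017,0,0],[0,0,0],255],
  [[0.0017,0,0],[0,0,0],255],
  [[0.0017,0,0],[0,0,0],255],
  [[0.0017,0,0],[0,0,0],255],
  [[0.0017,0,0],[0,0,0],255],
  [[0.0017,0,0],[0,0,0],255],
  [[0.001,0,0],[0,0,0],255],
])

```text
time_s: 16.03
tcp_pos: [0.44, 0.0009, 0.2312]
eef_rot: [180.0, 0.1, -178.2]
contact_force: [7.1, -1.9, -2.8]
gripper_width: 0.0312
```

```bash
python3 go.py .4345 .0015 .231 -178; python3 - <<'E'
from h import *
a=crop("top",180,170,60,60,6,"pics/a.png")
im=np.mean([r.capture("side").astype(np.float32) for _ in range(4)],0)[165:205,210:275,::-1]
im=cv2.resize(im,None,fx=6.6,fy=6.6,interpolation=cv2.INTER_CUBIC); im=np.clip((im-40)*1.4,0,255).astype(np.uint8)
cv=np.zeros((360,800,3),np.uint8); cv[:,:360]=a; cv[:im.shape[0],365:365+im.shape[1]]=im; cv2.imwrite("pics/m6.png",cv); print(im.shape)
E
```

```text
pos [0.44   0.0009 0.2312] rot [ 1.7998e+02  8.0000e-02 -1.7818e+02] force [ 7.1 -1.9 -2.8] mom [-0.55 -2.56 -0.07] w 0.0312 t 16.0333
tool shift [0.0055 0.0008 0.0002] turn z -0.18
(264, 429, 3)
```

View pics/m6.png

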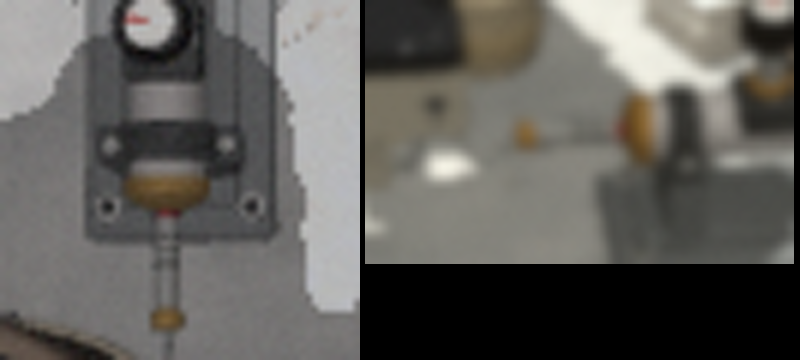

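Top: red band just emerging at the mouth, at crop (168,214) (rod about 25 mm by ferrule shift). Pull 5 mm more.

Call:
carry_out([
  [[0.001,0,0],[0,0,0],255],
  [[0.001,0,0],[0,0,0],255],
  [[0.001,0,0],[0,0,0],255],
  [[0.001,0,0],[0,0,0],255],
  [[0.001,0,0],[0,0,0],255],
  [[0,0,0],[0,0,0],255],
  [[0,0,0],[0,0,0],255],
  [[0,0,0],[0,0,0],255],
])

```text
time_s: 16.95
tcp_pos: [0.4353, 0.0008, 0.2313]
eef_rot: [180.0, 0.1, -178.2]
contact_force: [7.5, -2.4, -2.9]
gripper_width: 0.0315
```

```bash
python3 go.py .4345 .0015 .231 -178; python3 - <<'E'
from h import *
P=lambda x,y:(180+x/6-.42,170+y/6-.42)
a=crop("top",180,185,60,60,8,"pics/a.png")
im=np.mean([r.capture("side").astype(np.float32) for _ in range(4)],0)[165:205,225:265,::-1]
im=cv2.resize(im,None,fx=7.5,fy=7.5,interpolation=cv2.INTER_CUBIC); im=np.clip((im-40)*1.4,0,255).astype(np.uint8)
cv=np.zeros((480,800,3),np.uint8); cv[:,:480]=a; cv[:300,490:790]=im; cv2.imwrite("pics/m7.png",cv)
print("ferrule before",onz("top",P(168,327),.055))
E
```

```text
pos [0.4353 0.0008 0.2313] rot [ 1.7998e+02  1.1000e-01 -1.7818e+02] force [ 7.5 -2.4 -2.9] mom [-0.66 -2.64 -0.12] w 0.0315 t 16.95
tool shift [0.0007 0.0007 0.0003] turn z -0.18
ferrule before [0.50293572 0.00350496 0.055     ]
```

View pics/m7.png

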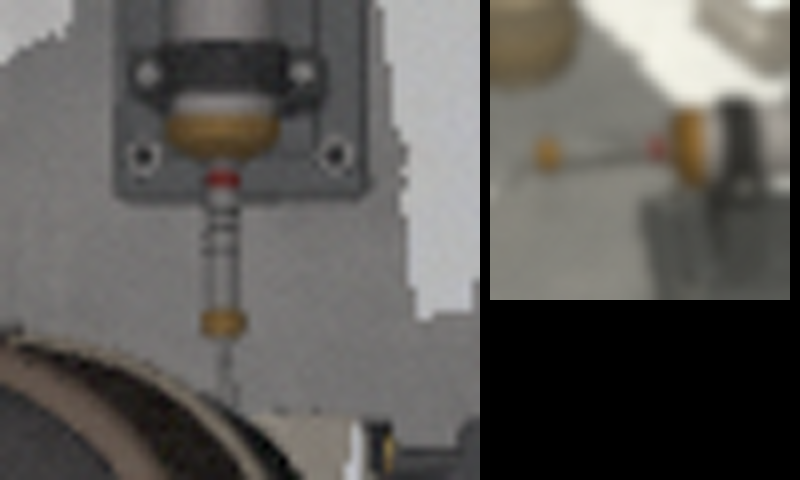

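Top and side both show the red band wholly out with a sliver of bright rod behind it and no black. The force is 7.5 N, which matches about 29–30 mm. I hand it in.

```bash
python3 -c "
from plant import r
s=r.get_state(); print(s['tcp_pos'],s['contact_force'],s['gripper_width'],s['qd'].round(3) if hasattr(s['qd'],'round') else s['qd'])
print(r.close_job())"
```

```text
[0.43529621 0.00079163 0.23128989] [ 7.77737075 -1.86790965 -2.80524023] 0.031480385781326115 [-0.054 -0.021  0.002 -0.037 -0.002  0.025]
the job is handed in; nothing more can be done
None
```

The job is handed in, with the arm still holding the blue fob on the hook against the spring; no verdict was reported.

**What I did:** I turned the lock knob about 80° anticlockwise until its stop resisted. I then picked up the blue fob by its flat sides, lowered its loop over the hook and pulled the rod straight out.

**Last checks:**
- **Lock knob:** the red mark pointed a quarter turn anticlockwise, both after turning and in the next-to-last picture.
- **Rod:** in the last two views the red band was wholly out and no black showed. The rod-end ferrule and the arm's travel both put it about 29 mm out, at rest.
- **Grip and force:** the pull read about 7.8 N, in line with the 7.5 N given at 30 mm. The grip opening was 31.5 mm, so the fob was still held.

**Not fully confirmed:**
- **Loop on the hook:** the gripper hid the loop, so I judged it seated from geometry and the spring force. Before lowering, the side view showed it about 1.5 pixels lower than expected, but it went on without contact.
- **Side forces:** about 2 N sideways and 3 N downward remained on the wrist reading; I did not look into these.
- **Other objects:** I did not measure the green fob, jar or box again at the end. The arm went nowhere near the green fob or the jar, and the box looked unmoved in the side views.

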